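# Pack out the vial clamp and hold it shut

## Task

Clamp the small vial: stand white packing blocks upright, one behind the other across the channel, in the gap between the vial and the sliding jaw, until the jaw, pushed in, bites on them before it reaches its end stop (if it reaches the stop, the packing is still loose: let the jaw spring back and add a block). Finish while still holding the jaw firmly pushed in, so that jaw, blocks, vial and cradle are tight together with blocks and vial upright. Do not knock the vial over, and leave the loose amber vial and the saline flask where they are.

Things in the scene. Friction and masses are not known exactly. Their poses are not given: they have to be found in the camera images.
- clamp: Fixed aluminium clamp, base 190x86 mm, open channel along its x. Origin: on the bench, channel centre line. +x: the way the jaw is pushed (robot's right, +-15 deg); z up. Base x -105..85. Channel floor 10 mm above bench; channel 61 wide between rails 20 high; stop lugs on the rails at x -40..-28, 32 high. Along +x: low bracket (x -105..-95, 22 high), jaw, gap, vial, cradle.
- jaw (a joint): Travel of the grey sliding jaw along clamp +x, m: 0 = sprung fully back (open), 0.030 = on its end stop. A light spring returns it (1.5 N at 0, 3 N at 0.030); only a push keeps it in. Jaw 20 mm thick, 58 wide, top 48 mm above bench. With too few blocks it runs to 0.030 and the stack stays loose; with enough it stops earlier on the stack.
- jaw_pad (a point): Centre of the round rubber push pad (26 mm across) on the outer, -x side of the jaw, 33 mm above the bench: push here along the clamp's +x; a steady 10 N or so holds a stack firmly. Moves with the jaw.
- jaw_face (a point): Centre of the jaw's flat clamping face (its +x side), 30 mm above the bench; at clamp x = -65 mm when the jaw is back, -35 mm on its stop. Moves with the jaw.
- cradle: Grey fixed cradle in the channel behind the vial, axes as the clamp's; two upright posts (10 mm thick, 24 apart, 34 tall) seat the vial. Origin: channel floor, midway between the posts. Its place along the channel differs each time, so two or three blocks are needed. Seated, the vial's axis is 16 mm from the origin towards -x.
- vial: The vial to be clamped, pale glass with a dark blue cap, 30 mm diameter, 58 mm tall, loose, standing on the channel floor 2 to 4 mm short of touching the cradle's posts (it slides home when pushed). Origin: centre of its underside.
- block1: One of four equal loose white packing blocks, 70 g, upright: foot 18 mm thick (its x), 56 wide (y), 40 tall; on it a grip tab 10 thick, 36 wide, 40 to 70 mm above the underside. Origin: centre of underside. In the clamp its x lies along the clamp's x (either way), the 18 mm filling the gap, origin 10 mm above bench. Grip the tab across its 36 mm width: so the fingers clear neighbouring blocks.
- block2: One of four equal loose white packing blocks, 70 g, upright: foot 18 mm thick (its x), 56 wide (y), 40 tall; on it a grip tab 10 thick, 36 wide, 40 to 70 mm above the underside. Origin: centre of underside. In the clamp its x lies along the clamp's x (either way), the 18 mm filling the gap, origin 10 mm above bench. Grip the tab across its 36 mm width: so the fingers clear neighbouring blocks.
- block3: One of four equal loose white packing blocks, 70 g, upright: foot 18 mm thick (its x), 56 wide (y), 40 tall; on it a grip tab 10 thick, 36 wide, 40 to 70 mm above the underside. Origin: centre of underside. In the clamp its x lies along the clamp's x (either way), the 18 mm filling the gap, origin 10 mm above bench. Grip the tab across its 36 mm width: so the fingers clear neighbouring blocks.
- block4: One of four equal loose white packing blocks, 70 g, upright: foot 18 mm thick (its x), 56 wide (y), 40 tall; on it a grip tab 10 thick, 36 wide, 40 to 70 mm above the underside. Origin: centre of underside. In the clamp its x lies along the clamp's x (either way), the 18 mm filling the gap, origin 10 mm above bench. Grip the tab across its 36 mm width: so the fingers clear neighbouring blocks.
- amber_vial: Bystander: loose amber vial, 36 mm diameter, 75 mm tall, standing among the blocks (it may stand in any place of the row). Origin: centre of its underside.
- saline: Bystander: loose white saline flask, 55 x 79 x 121 mm, standing right of the clamp. Origin: centre of its underside.

How it is judged:
By the outcome, as a careful person would: the job done as asked, in the order asked, and still so for the second after the job is handed in, while the arm keeps its last pose, push and grip.
It also fails if it takes over 72 s, if anything falls off the work surface, if the arm or the gripper's body presses on something with over 40 N, if the wrist force passes 120 N, or if a joint passes its speed limit or range.

## Robot

A 7-joint arm with a two-finger parallel gripper is mounted at the origin on a cart in front of the work surface, level with it; the furniture and walls round the work are solid. World frame = base frame: x ahead of the robot, y to its left, z up, the work surface at z = 0. Lengths are in m, angles in rad, forces in N, time in s.
With the tool pointing down it reaches from about 0.4 to 0.875 m from the base axis. Payload 4.4 kg.
Tool frame: the origin (TCP) lies between the finger pads; the fingertips stand 25 mm ahead of it and the grasp point (between the pads) lies 6 mm ahead of it (ctrl.tcp_to_tips is the distance from the TCP to the fingertips, in m); z points along the fingers, y is the line along which they close (so a half turn about z gives the same grasp; the last joint's range is limited). The gripper opens to 85 mm and grips with 20 to 120 N. Pads are 22 mm wide; open, the fingers measure 114 mm over their backs; the gripper's body (76 mm by 85 mm) begins 54 mm behind the grasp point. The pads swing forward as they close: fully open they stand 13 mm farther back than shut.
Start: joints at [-1.25, 0.628, 0.038, 1.517, -0.027, 0.996, -0.02], TCP at [0.245, 0.602, 0.256] pointing down, gripper open.
Joint ranges: [-3.06, 3.06], [-0.37, 2.12], [-1.25, 1.32], [0.18, 2.47], [-1.1, 4.24], [0.23, 1.98], [-2.94, 2.94]. Speed limits (rad/s): [2.57, 2.57, 3.14, 3.14, 3.14, 3.14, 3.14].

## Interface

Orientations are given as a unit quaternion [w, x, y, z].
In Python, from bench import ctrl gives the robot as it stands.
- The arm moves only by the tool servo_tool, never from a script. Its argument "rows" is one flat list of numbers, 7 for each row, row after row: the turn, a rotation vector about the world's x, y, z in rad, then the shift along the world's x, y, z in m, then the opening, from -1 (shut) to 1 (fully open), so that 0 is half open. A call has 1 to 8 rows; each row shifts and turns the commanded pose from where the row before left it; what a row does not reach is not made up. A row lasts 1/8 s, in which the tool goes at most 62.5 mm and 10.7 degrees, less where a joint would pass 70% of its speed; a pose out of reach is approached as far as the arm can. A call with a gripper value outside its range is refused whole. The fingers move at their own pace and stop on an object; "newtons" is the grip in N (left out, the last holds). Time passes only in rows, so rows that do not move let the fingers close. It gives the time, the measured TCP pose, the force, the opening and the grip force at its end, in the units of the state.
- ctrl.observe(): the state, without advancing time (a new reading comes with each control period).
- ctrl.read_camera(name): name is "scene" or "top" or "wrist"; returns the picture (480x640x3 uint8, red, green, blue); there is no depth.
- ctrl.camera_model(name): a dict with "fov_y" (degrees; the focal length in pixels is half the picture's height over the tangent of half this angle, whatever the lens; pixels are square), "cx", "cy" (the principal point, pixels), "camera_from_world" (4x4, takes a point from world to camera coordinates). Camera axes: x right, y down, z forward; pixel columns grow to the right and rows downward; lengths in m; the calibration is good to about 2 mm. A picture is of the moment at which its call begins: read the wrist's pose just before it. camera_model takes no time and is no camera call; for the wrist camera it gives the pose at the moment of the call.
- ctrl.close_job(): hands the job in; it is judged then, once.
The state is a dict: "time": time; "joint_positions": joint angles; "joint_velocities": joint speeds; "joint_efforts": joint torques, N m; "position": TCP position; "tcp_rot": TCP orientation; "force": force on the tool from outside, world axes, zero at the start; "torque": the same for the moment, N m; "width": opening from 0.0 (shut) to 1.0 (fully open); "grasp_force": force on a finger pad.
Only numpy, scipy, OpenCV 4.12 (cv2) and the standard library are available. Lean on these libraries where they do the work, as an engineer would, in place of code of your own. Each camera call takes 0.05 s, during which the arm holds its last target. There are 200 camera calls.

## Working session

There is one attempt and no reset: what is moved stays moved. The work goes in short steps, Python scripts to look and compute and a tool call to move; the robot and the scene stay as the last step left them, time stands still between calls to the robot, and variables do not carry over. Pictures are saved under pics/ and viewed, at most 10 in all, crops included, and the job is handed in when it is done.

Besides the shell and the picture viewer there is one more tool, called after "Emit:" in YAML: its name, and indented under it one key for each argument. servo_tool: Moves the arm, as the interface text tells. Its arguments: {"type":"object","properties":{"rows":{"type":"array","items":{"type":"number"}},"newtons":{"type":"number"}},"required":["rows"]}

```bash
mkdir -p pics; ls; python3 - <<'E'
from bench import ctrl
import cv2,numpy as np
print(ctrl.observe())
for n in ("top","scene"):
    im=ctrl.read_camera(n); cv2.imwrite(f"pics/{n}0.png",im[:,:,::-1]); m=ctrl.camera_model(n)
    print(n,m["fov_y"],m["cx"],m["cy"],np.round(m["camera_from_world"],3).tolist())
E
```

```text
pics
{'time': 0.0, 'joint_positions': array([-1.24978119,  0.62935884,  0.03845331,  1.51839146, -0.02704409,
        0.99631066, -0.01997866]), 'joint_velocities': array([-0.0002932 , -0.00115346, -0.00166369,  0.00181994, -0.00025128,
       -0.00121402,  0.00126721]), 'joint_efforts': array([ 7.39382153e-05, -5.63393104e+01,  1.22633826e+00, -1.93446082e+01,
        1.11015287e-02,  1.05083728e-02, -3.82450628e-05]), 'position': array([0.24495009, 0.60143637, 0.25537351]), 'tcp_rot': array([-1.89050951e-04,  1.92210014e-01,  9.81353331e-01, -9.56689495e-04]), 'force': array([ 0.08550606, -0.45086999, -0.21701788]), 'torque': array([-0.01077323,  0.03370097,  0.01010923]), 'grasp_force': 0.0, 'width': 0.9996295512727338}
top 55.48609646445655 319.39046969942723 240.1788707870005 [[-0.001, -1.0, -0.003, 0.085], [-0.979, 0.001, -0.206, 0.531], [0.206, 0.003, -0.979, 0.963], [0.0, 0.0, 0.0, 1.0]]
scene 42.025299205836866 320.15938116189824 241.64337043251368 [[0.836, -0.549, 0.016, -0.383], [-0.391, -0.615, -0.685, 0.315], [0.385, 0.566, -0.729, 1.04], [0.0, 0.0, 0.0, 1.0]]
```

View pics/top0.png

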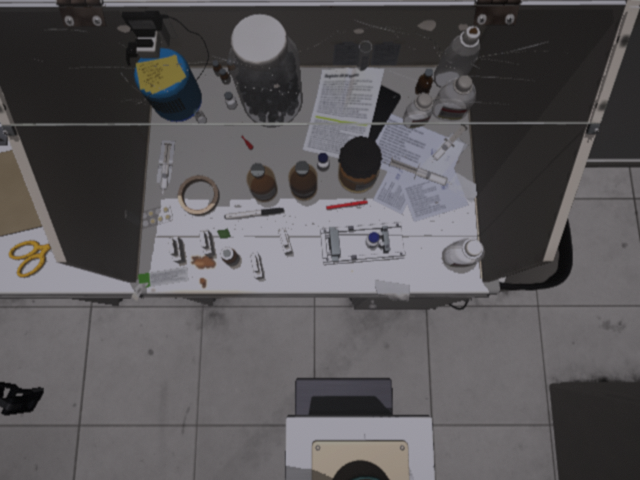

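View pics/scene0.png

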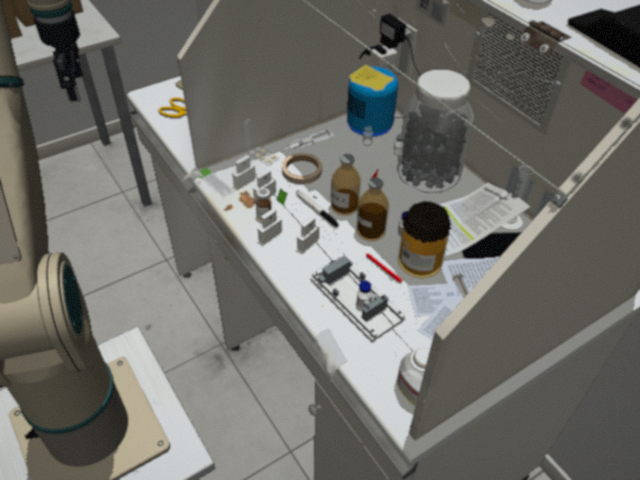

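The top view shows the clamp at about (320–404, 225–262), with the jaw at 334 and the vial cap at (375,239). The blocks are near (176,249), (207,242), (257,265) and (285,241), the amber vial is at (229,256), and the saline flask is at (463,252). A horizontal bar or sash spans the hood at row 123. The scene view agrees.

```bash
cat > h.py <<'E'
from bench import ctrl
import cv2,numpy as np
def K(m): f=240/np.tan(np.radians(m["fov_y"]/2)); return f,m["cx"],m["cy"]
def ray(m,uv):
    f,cx,cy=K(m); T=np.array(m["camera_from_world"]); R=T[:3,:3]
    return -R.T@T[:3,3], R.T@np.array([(uv[0]-cx)/f,(uv[1]-cy)/f,1])
def onz(m,uv,z):
    o,d=ray(m,uv); return o+d*(z-o[2])/d[2]
def proj(m,p):
    f,cx,cy=K(m); q=np.array(m["camera_from_world"])@np.append(p,1); return np.array([cx+f*q[0]/q[2],cy+f*q[1]/q[2]])
E
python3 - <<'E'
from h import *
m=ctrl.camera_model("top"); s=ctrl.camera_model("scene")
for n,uv,z in [("b1",(176,249),.04),("b2",(207,242),.04),("b3",(257,265),.04),("b4",(285,241),.04),("amber",(229,256),.075),("vial",(375,239),.068),("jaw",(334,241),.048),("saline",(463,252),.06),("edge",(300,292),0),("lwall",(140,285),0),("rwall",(490,285),0)]:
    print(n,np.round(onz(m,uv,z),3))
for z in np.arange(.1,.6,.1):   # bar height
    p,q=onz(m,(10,123),z),onz(m,(590,123),z); print(z,p[:2].round(2),q[:2].round(2),proj(s,p).round(),proj(s,q).round())
im=cv2.imread("pics/top0.png")
cv2.imwrite("pics/c1.png",np.vstack([cv2.resize(im[220:290,150:310],None,fx=5,fy=4.2,interpolation=cv2.INTER_CUBIC)[:295,:800],cv2.resize(im[215:275,300:500],None,fx=4,fy=4,interpolation=cv2.INTER_CUBIC)]))
E
```

```text
b1 [0.514 0.409 0.04 ]
b2 [0.53  0.339 0.04 ]
b3 [0.477 0.225 0.04 ]
b4 [0.532 0.163 0.04 ]
amber [0.492 0.281 0.075]
vial [ 0.53  -0.038  0.068]
jaw [0.53  0.052 0.048]
saline [ 0.503 -0.232  0.06 ]
edge [0.421 0.13  0.   ]
lwall [0.437 0.499 0.   ]
rwall [ 0.436 -0.308  0.   ]
0.1 [0.79 0.78] [ 0.79 -0.52] [266.  43.] [683. 408.]
0.2 [0.74 0.71] [ 0.74 -0.46] [262.  25.] [654. 358.]
0.30000000000000004 [0.69 0.64] [ 0.69 -0.4 ] [257.   3.] [622. 302.]
0.4 [0.64 0.56] [ 0.64 -0.33] [251. -23.] [585. 238.]
0.5 [0.59 0.49] [ 0.59 -0.27] [243. -54.] [543. 164.]
```

View pics/c1.png

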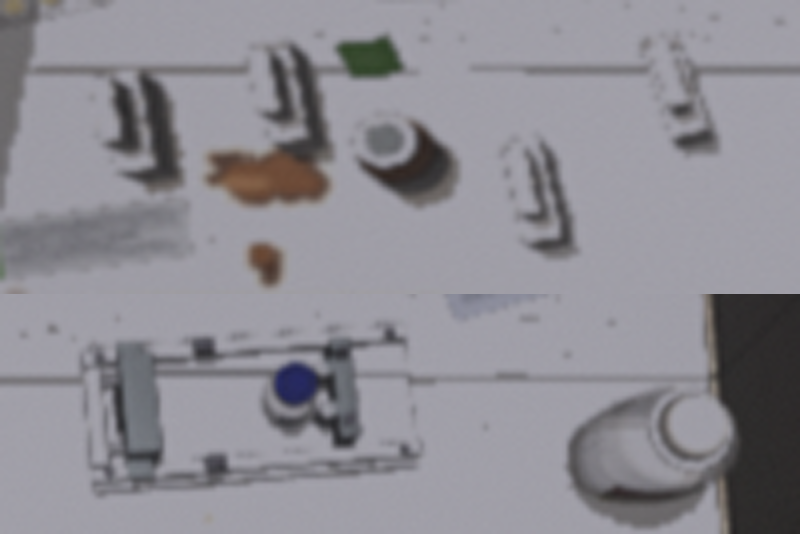

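The crop shows four upright blocks, one amber vial and the clamp turned by about 5°. The cap is at (373.5,239) and the jaw at about (334,240). The sash bar works out at z≈0.46, x≈0.61, so I'll stay low and in front of it. Next I'll go in for a closer look with the wrist camera.

Emit:
servo_tool:
  rows: [0, 0, -0.115, 0.025, -0.06, 0, 1, 0, 0, -0.115, 0.025, -0.06, 0, 1, 0, 0, -0.115, 0.025, -0.06, 0, 1, 0, 0, -0.115, 0.025, -0.06, 0, 1, 0, 0, -0.115, 0.025, -0.06, 0, 1, 0, 0, -0.115, 0.025, -0.06, 0, 1, 0, 0, -0.115, 0.025, -0.06, 0, 1, 0, 0, -0.115, 0.025, -0.06, 0, 1]
  newtons: 30

```text
time: 1.1
position: [0.4379, 0.1387, 0.2563]
tcp_rot: [0.0, 0.609, 0.793, 0.0]
force: [0.0, 0.0, 0.5]
width: 0.998
grasp_force: 0.0
```

```bash
python3 - <<'E'
from h import *
o=ctrl.observe(); m=ctrl.camera_model("wrist"); im=ctrl.read_camera("wrist"); cv2.imwrite("pics/w1.png",im[:,:,::-1])
np.save("w1.npy",m["camera_from_world"]); print(o["position"],o["tcp_rot"],o["joint_positions"].round(2),m["fov_y"],m["cx"],m["cy"])
T=np.array(m["camera_from_world"]);print(np.round(-T[:3,:3].T@T[:3,3],3),T[:3,:3].round(2).tolist())
for n,p in dict(b4=(.532,.163,.04),b3=(.477,.225,.04),vial=(.53,-.038,.068),jaw=(.53,.052,.048)).items(): print(n,proj(m,p).round())
E
```

```text
[0.43792394 0.13868047 0.25633782] [1.93130247e-05 6.09232377e-01 7.92991729e-01 1.66805556e-04] [-0.61  0.37  0.33  2.03 -0.17  0.76  0.08] 66.7347296526156 314.97782664173 232.43589379225043
[0.417 0.215 0.375] [[0.97, 0.26, -0.0], [0.24, -0.92, 0.31], [0.08, -0.3, -0.95]]
b4 [419. 201.]
b3 [384. 119.]
vial [358. 390.]
jaw [381. 306.]
```

View pics/w1.png

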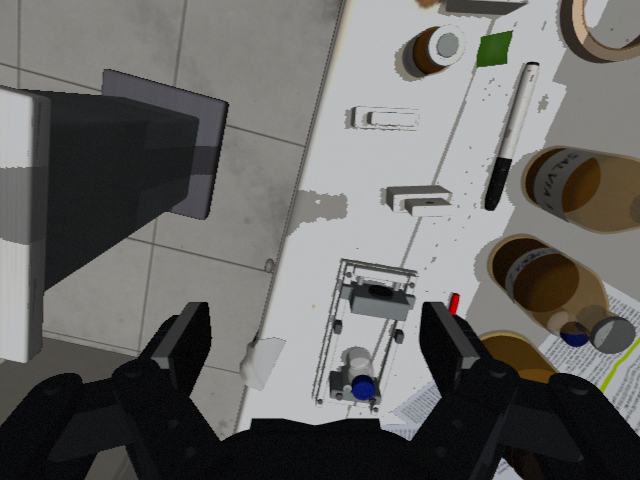

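The wrist view shows block4 near (420,200), block3 near (385,118), the clamp from (345,260) to (380,405), and the vial cap at (362,386). The projections of my first estimates land on them.

```bash
python3 - <<'E'
import cv2,numpy as np
im=cv2.imread("pics/w1.png")
a=cv2.resize(im[95:220,330:460],None,fx=3,fy=3,interpolation=cv2.INTER_CUBIC)
b=cv2.resize(im[252:412,308:438],None,fx=3,fy=3,interpolation=cv2.INTER_CUBIC)
c=np.zeros((480,780,3),np.uint8); c[:375,:390]=a; c[:,390:]=b; cv2.imwrite("pics/c2.png",c)
E
```

```text
(no output)
```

View pics/c2.png

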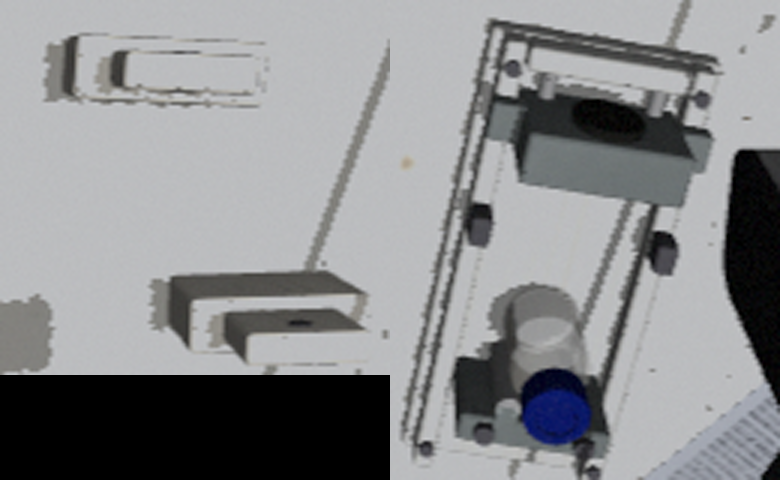

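Reading from the crop: block3's tab top spans crop (122–253, 52–93) and block4's (243–367, 330–362). The jaw's top face has corners (527,133), (690,160), (685,205) and (520,182). The cap disc is centred at (557,412), and the cradle lies beneath it.

```bash
python3 - <<'E'
from h import *
m=ctrl.camera_model("wrist"); m["camera_from_world"]=np.load("w1.npy")
L=lambda x,y:(330+x/3,95+y/3); R=lambda x,y:(308+(x-390)/3,252+y/3)
def show(n,pts,z):
    P=np.array([onz(m,p,z)[:2] for p in pts]); c=P.mean(0)
    d=[np.linalg.norm(P[i]-P[(i+1)%len(P)]) for i in range(len(P))]
    e=P[1]-P[0]; print(n,"c",c.round(4),"sides mm",np.round(np.array(d)*1e3,1),"ang01",np.degrees(np.arctan2(e[1],e[0])).round(1)); return P
show("b3tab",[L(123,52),L(254,54),L(254,93),L(125,91)],.07)
show("b3foot",[L(76,36),L(266,42),L(263,104),L(78,99)],.04)
show("b4tab",[L(244,333),L(367,330),L(367,360),L(248,363)],.07)
show("b4foot",[L(190,300),L(362,293)],.04)
J=show("jaw",[R(527,133),R(690,160),R(685,205),R(520,182)],.048)
show("base left rail",[R(490,22),R(405,437)],.03)
show("base back",[R(490,22),R(718,64)],.03)
show("lugs top",[R(480,238),R(663,267)],.032)
show("cap",[R(557,412)],.068)
show("vialfoot",[R(540,318)],.01)
show("posts",[R(485,435),R(585,450)],.044)
E
```

```text
b3tab c [0.4787 0.2257] sides mm [34.7 10.  34.6 10. ] ang01 14.1
b3foot c [0.4794 0.226 ] sides mm [55.2 17.3 54.6 17.6] ang01 13.2
b4tab c [0.5356 0.1629] sides mm [35.2  9.  34.3  9.1] ang01 16.4
b4foot c [0.5323 0.1705] sides mm [53.4 53.4] ang01 17.3
jaw c [0.5295 0.0488] sides mm [56.2 17.4 57.4 18.7] ang01 4.5
base left rail c [ 0.4882 -0.0045] sides mm [177.5 177.5] ang01 -84.6
base back c [0.52   0.0864] sides mm [80.5 80.5] ang01 3.7
lugs top c [0.5336 0.0051] sides mm [68.4 68.4] ang01 4.6Traceback (most recent call last):
  File "<stdin>", line 16, in <module>
  File "<stdin>", line 7, in show
IndexError: index 1 is out of bounds for axis 0 with size 1
```

Emit:
servo_tool:
  rows: [0, 0, 0.013, 0.033, 0.008, -0.04, 1, 0, 0, 0.012, 0.033, 0.008, -0.04, 1, 0, 0, 0, 0.032, 0.008, -0.04, 1, 0, 0, 0, 0, 0, 0, 1, 0, 0, 0, 0, 0, 0, 1]

```text
time: 1.78
position: [0.5347, 0.1643, 0.1364]
tcp_rot: [-0.0, 0.598, 0.802, -0.001]
force: [-0.1, 0.0, 1.4]
width: 0.999
grasp_force: 0.0
```

```bash
python3 - <<'E'
from h import *
o=ctrl.observe(); print(o["time"],o["position"].round(4),ctrl.tcp_to_tips)
m=ctrl.camera_model("wrist"); m["camera_from_world"]=np.load("w1.npy"); t=ctrl.camera_model("top")
a=np.radians(-85.5); u=np.array([np.cos(a),np.sin(a)]); v=np.array([-u[1],u[0]]); O=np.array([.5295,.0488])+.075*u; print("O",O)
R=lambda x,y:(308+(x-390)/3,252+y/3)
for n,mm,uv,z in [("cap",m,R(557,412),.068),("vfoot",m,R(540,318),.01),("postL",m,R(485,435),.044),("postR",m,R(585,450),.044),("base_near",m,R(490,22),.02),("base_far",m,R(405,437),.02),("topcap",t,(300+295/4,215+(383-295)/4),.068),("topjaw",t,(300+141/4,215+(403-295)/4),.048)]:
    p=onz(mm,uv,z)[:2]; print(n,p.round(4),"clamp",((p-O)@u*1e3).round(1),((p-O)@v*1e3).round(1))
E
```

```text
1.775 [0.5347 0.1643 0.1364] 0.025
O [ 0.53538443 -0.0259688 ]
cap [ 0.5357 -0.0351] clamp 9.1 -0.4
vfoot [ 0.538  -0.0404] clamp 14.6 1.4
postL [ 0.5221 -0.0717] clamp 44.6 -16.8
postR [ 0.5604 -0.0687] clamp 44.6 21.6
base_near [0.4816 0.08  ] clamp -109.9 -45.3
base_far [ 0.4989 -0.1018] clamp 72.7 -42.3
topcap [ 0.5349 -0.0351] clamp 9.0 -1.2
topjaw [0.5279 0.0492] clamp -75.6 -1.5
```

Emit:
servo_tool:
  rows: [0, 0, 0.01, 0.001, -0.001, -0.033, 1, 0, 0, 0, 0, 0, -0.033, 1, 0, 0, 0, 0, 0, 0, 1, 0, 0, 0, 0, 0, 0, -0.5, 0, 0, 0, 0, 0, 0, -0.5, 0, 0, 0, 0, 0, 0, -0.5, 0, 0, 0, 0, 0, 0, -0.5, 0, 0, 0, 0, 0, 0, -0.5]

```text
time: 2.78
position: [0.5371, 0.1637, 0.0717]
tcp_rot: [0.0, 0.594, 0.805, 0.001]
force: [-0.7, -0.1, 6.8]
width: 0.415
grasp_force: 32.2
```

Emit:
servo_tool:
  rows: [0, 0, 0, 0, 0, 0.045, -0.5, 0, 0, 0, 0, 0, 0.045, -0.5, 0, 0, -0.074, -0.001, -0.057, 0, -0.5, 0, 0, -0.074, -0.001, -0.057, 0, -0.5, 0, 0, -0.074, -0.001, -0.057, 0, -0.5, 0, 0, 0, 0, 0, 0, -0.5, 0, 0, 0, 0, 0, 0, -0.5]

```text
time: 3.65
position: [0.5335, -0.0072, 0.1605]
tcp_rot: [-0.0, 0.679, 0.734, 0.0]
force: [0.0, 0.3, -0.7]
width: 0.418
grasp_force: 31.4
```

```bash
python3 - <<'E'
from h import *
o=ctrl.observe(); print(o["position"].round(4),o["force"].round(1)); im=ctrl.read_camera("wrist")
m=ctrl.camera_model("wrist"); np.save("w2.npy",m["camera_from_world"])
cv2.imwrite("pics/w2.png",im[:,:,::-1])
E
```

```text
[ 0.5335 -0.0072  0.1605] [ 0.   0.3 -0.7]
```

View pics/w2.png

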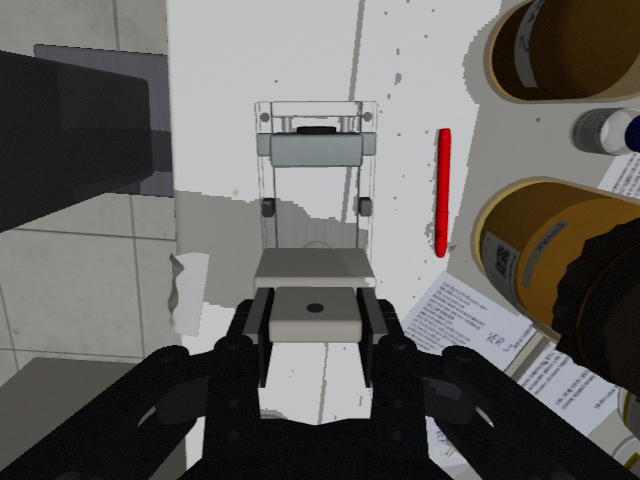

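The block is held squarely above the channel. The jaw's top face is at (271–362, 134–166), the lugs are at (268,207) and (365,206), and the near arc of the vial's foot is at about (316,241).

```bash
python3 - <<'E'
from h import *
m=ctrl.camera_model("wrist"); m["camera_from_world"]=np.load("w2.npy")
a=np.radians(-85.5); u=np.array([np.cos(a),np.sin(a)]); v=np.array([-u[1],u[0]]); O=np.array([.5295,.0488])+.075*u
def s(n,uv,z):
    p=onz(m,uv,z)[:2]; print(n,p.round(4),"clamp",((p-O)@u*1e3).round(1),((p-O)@v*1e3).round(1))
for n,uv,z in [("jw00",(271,135),.048),("jw01",(362,135),.048),("jw11",(362,165),.048),("jw10",(271,165),.048),("lugL",(268,210),.032),("lugR",(365,210),.032),("base00",(255,102),.01),("base01",(378,102),.01),("vialnear",(316,241),.01)]: s(n,uv,z)
# held block: foot far upper edge z = tcp-.0..., corners
z=.1605-.03; s("bl",(256,279),z);s("br",(373,279),z); s("tcp",proj(m,(.5335,-.0072,.1605)),.1605)
# tab top centre in held frame
s("tabL",(272,330),z+.03);s("tabR",(360,330),z+.03)
E
```

```text
jw00 [0.5013 0.0571] clamp -85.5 -27.5
jw01 [0.5569 0.0615] clamp -85.5 28.3
jw11 [0.5591 0.0434] clamp -67.3 29.1
jw10 [0.502  0.0389] clamp -67.3 -28.2
lugL [0.4994 0.0051] clamp -33.8 -33.4
lugR [0.5671 0.0105] clamp -33.8 34.4
base00 [0.485  0.0759] clamp -105.6 -42.3
base01 [0.5702 0.0826] clamp -105.5 43.2
vialnear [ 0.5354 -0.023 ] clamp -3.0 0.2
bl [ 5.064e-01 -4.000e-04] clamp -27.8 -26.9
br [0.5587 0.0038] clamp -27.8 25.5
tcp [ 0.5335 -0.0072] clamp -18.9 -0.4
tabL [ 0.5172 -0.0063] clamp -21.1 -16.6
tabR [ 0.5502 -0.0037] clamp -21.1 16.5
```

Emit:
servo_tool:
  rows: [0, 0, 0, 0.0005, 0, -0.04, -0.5, 0, 0, 0, 0, 0, -0.025, -0.5, 0, 0, 0, 0, 0, -0.008, -0.5, 0, 0, 0, 0, 0, -0.005, -0.5, 0, 0, 0, 0, 0, 0, -0.5, 0, 0, 0, 0, 0, 0, -0.5]

```text
time: 4.45
position: [0.5345, -0.0074, 0.0831]
tcp_rot: [0.0, 0.679, 0.734, 0.001]
force: [0.1, 0.6, -1.6]
width: 0.41
grasp_force: 31.4
```

Emit:
servo_tool:
  rows: [0, 0, 0, 0, 0, -0.001, -0.5, 0, 0, 0, 0, 0, 0, 0.3, 0, 0, 0, 0, 0, 0, 0.5, 0, 0, 0, 0, 0, 0, 0.5, 0, 0, 0, 0, 0, 0.03, 0.7, 0, 0, 0, 0, 0, 0.05, 1, 0, 0, 0.04, -0.013, 0.058, 0, 1, 0, 0, 0.04, -0.013, 0.058, 0, 1]

```text
time: 5.45
position: [0.5084, 0.1094, 0.1622]
tcp_rot: [0.001, 0.65, 0.76, 0.001]
force: [0.9, 0.2, -1.0]
width: 1.002
grasp_force: 0.0
```

Emit:
servo_tool:
  rows: [0, 0, 0.04, -0.015, 0.058, 0, 1, 0, 0, 0.04, -0.015, 0.058, -0.02, 1, 0, 0, 0, 0, 0, -0.02, 1, 0, 0, 0, 0, 0, 0, 1, 0, 0, 0, 0, 0, 0, 1]

```text
time: 6.08
position: [0.4789, 0.2227, 0.1221]
tcp_rot: [0.0, 0.619, 0.785, 0.0]
force: [0.6, -0.7, -0.3]
width: 1.001
grasp_force: 0.0
```

```bash
python3 - <<'E'
from h import *
print(ctrl.observe()["position"].round(4)); m=ctrl.camera_model("wrist"); im=ctrl.read_camera("wrist")
t=ctrl.read_camera("top")
cv2.imwrite("pics/w3.png",np.hstack([im[60:480,:,::-1],cv2.resize(t[215:275,310:350,::-1],(160,420)) if 0 else np.zeros((420,0,3),np.uint8)]))
cv2.imwrite("pics/t3.png",t[:,:,::-1])
E
```

```text
[0.4789 0.2227 0.1221]
```

View pics/w3.png

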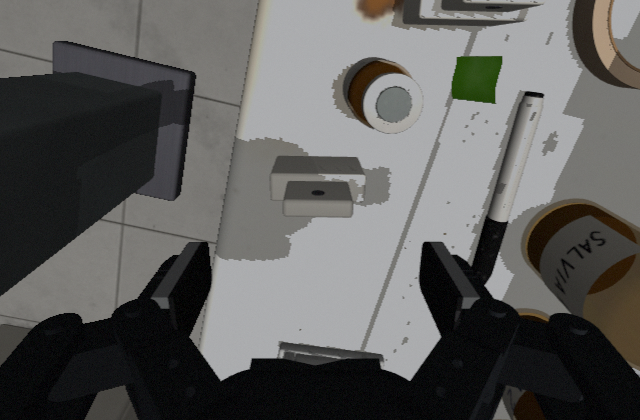

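The view shows block3's tab top at about (318,266) in the full frame, squarely between the fingers. The amber vial stands clear of the finger path.

Emit:
servo_tool:
  rows: [0, 0, 0, 0, 0.003, -0.025, 1, 0, 0, 0, 0, 0, -0.025, 1, 0, 0, 0, 0, 0, 0, 1, 0, 0, 0, 0, 0, 0, -0.5, 0, 0, 0, 0, 0, 0, -0.5, 0, 0, 0, 0, 0, 0, -0.5, 0, 0, 0, 0, 0, 0, -0.5, 0, 0, 0, 0, 0, 0, -0.5]

```text
time: 7.18
position: [0.4787, 0.2271, 0.0724]
tcp_rot: [0.0, 0.619, 0.786, 0.001]
force: [-0.9, -0.3, 6.2]
width: 0.413
grasp_force: 31.7
```

Emit:
servo_tool:
  rows: [0, 0, 0, 0, 0, 0.045, -0.5, 0, 0, 0, 0, 0, 0.045, -0.5, 0, 0, -0.04, 0.013, -0.053, 0, -0.5, 0, 0, -0.04, 0.013, -0.053, 0, -0.5, 0, 0, -0.04, 0.013, -0.053, 0, -0.5, 0, 0, -0.036, 0.013, -0.053, 0, -0.5, 0, 0, 0, 0, 0, 0, -0.5, 0, 0, 0, 0, 0, 0, -0.5]

```text
time: 8.18
position: [0.5298, 0.0154, 0.1614]
tcp_rot: [-0.001, 0.678, 0.735, 0.0]
force: [0.1, 0.4, -0.4]
width: 0.412
grasp_force: 31.0
```

Emit:
servo_tool:
  rows: [0, 0, 0, 0.0025, 0, -0.04, -0.5, 0, 0, 0, 0, 0, -0.025, -0.5, 0, 0, 0, 0, 0, -0.008, -0.5, 0, 0, 0, 0, 0, -0.005, -0.5, 0, 0, 0, 0, 0, 0, -0.5, 0, 0, 0, 0, 0, 0, -0.5]

```text
time: 8.93
position: [0.5332, 0.015, 0.0843]
tcp_rot: [0.0, 0.678, 0.735, 0.001]
force: [1.1, 0.3, 0.2]
width: 0.409
grasp_force: 31.0
```

Emit:
servo_tool:
  rows: [0, 0, 0, -0.0005, 0, -0.002, -0.5, 0, 0, 0, 0, 0, 0, -0.5, 0, 0, 0, 0, 0, 0, 0.3, 0, 0, 0, 0, 0, 0, 0.5, 0, 0, 0, 0, 0, 0, 0.5, 0, 0, 0, 0, 0, 0.04, 0.6, 0, 0, 0, 0, 0, 0.055, 0, 0, 0, 0, 0, 0.05, 0, -1]

```text
time: 9.93
position: [0.5355, 0.0608, 0.1807]
tcp_rot: [0.004, 0.681, 0.732, 0.002]
force: [1.3, 1.1, -1.4]
width: 0.38
grasp_force: 0.0
```

Emit:
servo_tool:
  rows: [0, 0, 0, -0.005, 0.045, 0, -1, 0, 0, 0, 0, 0, 0, -1, 0, 0, 0, 0, 0, 0, -1]

```text
time: 10.3
position: [0.527, 0.1093, 0.1764]
tcp_rot: [0.0, 0.678, 0.735, -0.0]
force: [0.9, -0.8, 0.3]
width: -0.002
grasp_force: 0.0
```

```bash
python3 - <<'E'
from h import *
o=ctrl.observe(); print(o["position"].round(4),o["width"]); m=ctrl.camera_model("wrist"); im=ctrl.read_camera("wrist")
np.save("w4.npy",m["camera_from_world"]); cv2.imwrite("pics/w4.png",im[:,:,::-1])
E
```

```text
[0.527  0.1093 0.1764] -0.0016311899985723096
```

View pics/w4.png

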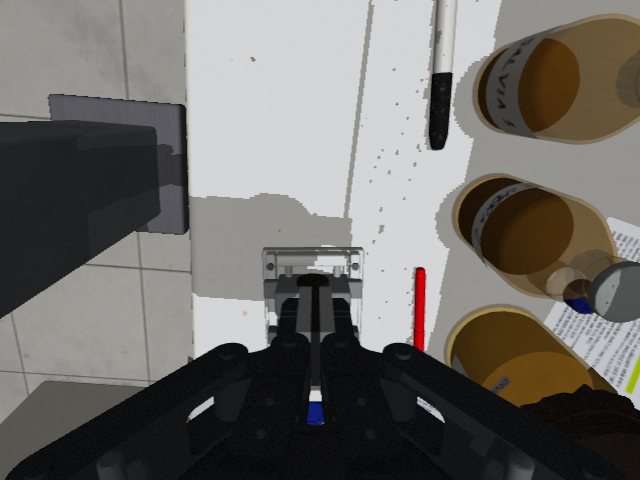

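The closed gripper is lined up behind the pad at (313,282). The stack is hidden behind the fingers, so I'll judge the push by force and travel.

Emit:
servo_tool:
  rows: [0, 0, 0, -0.002, 0, -0.05, -1, 0, 0, 0, 0, 0, -0.05, -1, 0, 0, 0, 0, 0, -0.02, -1, 0, 0, 0, 0, 0, 0, -1, 0, 0, 0, 0, 0, 0, -1]

```text
time: 10.98
position: [0.526, 0.1088, 0.0573]
tcp_rot: [0.001, 0.679, 0.735, 0.0]
force: [0.8, 0.3, -0.5]
width: -0.001
grasp_force: 0.0
```

Emit:
servo_tool:
  rows: [0, 0, 0, 0.001, -0.01, 0, -1, 0, 0, 0, 0.001, -0.01, 0, -1, 0, 0, 0, 0, -0.006, 0, -1, 0, 0, 0, 0, 0, 0, -1]

```text
time: 11.48
position: [0.5273, 0.083, 0.0568]
tcp_rot: [0.0, 0.678, 0.735, 0.0]
force: [-0.2, 0.3, 0.1]
width: 0.001
grasp_force: 0.0
```

Emit:
servo_tool:
  rows: [0, 0, 0, 0, -0.003, 0, -1, 0, 0, 0, 0.001, -0.003, 0, -1, 0, 0, 0, 0, -0.003, 0, -1, 0, 0, 0, 0, 0, 0, -1]

```text
time: 11.98
position: [0.5283, 0.0751, 0.0565]
tcp_rot: [-0.0, 0.678, 0.735, 0.0]
force: [-0.4, 1.6, -0.5]
width: -0.002
grasp_force: 0.7
```

Emit:
servo_tool:
  rows: [0, 0, 0, 0, -0.003, 0, -1, 0, 0, 0, 0, -0.003, 0, -1, 0, 0, 0, 0, 0, 0, -1]

```text
time: 12.35
position: [0.5284, 0.0686, 0.0566]
tcp_rot: [0.0, 0.678, 0.735, 0.0]
force: [1.2, 1.7, 0.0]
width: 0.001
grasp_force: 0.8
```

Emit:
servo_tool:
  rows: [0, 0, 0, 0, -0.003, 0, -1, 0, 0, 0, 0.001, -0.003, 0, -1, 0, 0, 0, 0, 0, 0, -1]

```text
time: 12.72
position: [0.5289, 0.0624, 0.0566]
tcp_rot: [-0.0, 0.678, 0.735, -0.0]
force: [0.4, 2.0, 1.4]
width: 0.001
grasp_force: 1.0
```

Emit:
servo_tool:
  rows: [0, 0, 0, 0, -0.003, 0, -1, 0, 0, 0, 0, -0.003, 0, -1, 0, 0, 0, 0, 0, 0, -1]

```text
time: 13.1
position: [0.5293, 0.0565, 0.0565]
tcp_rot: [0.0, 0.678, 0.735, 0.0]
force: [0.9, 0.9, 0.9]
width: 0.0
grasp_force: 1.1
```

Emit:
servo_tool:
  rows: [0, 0, 0, 0, -0.003, 0, -1, 0, 0, 0, 0, 0, 0, -1]

```text
time: 13.35
position: [0.5295, 0.0536, 0.0565]
tcp_rot: [0.0, 0.678, 0.735, 0.0]
force: [2.3, 2.3, 0.2]
width: 0.003
grasp_force: 1.2
```

Emit:
servo_tool:
  rows: [0, 0, 0, 0.001, -0.003, 0, -1, 0, 0, 0, 0, 0, 0, -1]

```text
time: 13.6
position: [0.5298, 0.0508, 0.0565]
tcp_rot: [-0.0, 0.678, 0.735, -0.0]
force: [0.1, 2.7, 2.4]
width: 0.002
grasp_force: 1.8
```

Emit:
servo_tool:
  rows: [0, 0, 0, 0, -0.002, 0, -1, 0, 0, 0, 0, 0, 0, -1]

```text
time: 13.85
position: [0.53, 0.0487, 0.0565]
tcp_rot: [-0.0, 0.678, 0.735, -0.0]
force: [-1.5, 2.8, 2.2]
width: -0.003
grasp_force: 1.8
```

Emit:
servo_tool:
  rows: [0, 0, 0, 0, -0.002, 0, -1, 0, 0, 0, 0, 0, 0, -1]

```text
time: 14.1
position: [0.5301, 0.0466, 0.0565]
tcp_rot: [0.0, 0.678, 0.735, -0.0]
force: [-0.3, 3.8, 1.9]
width: -0.001
grasp_force: 1.8
```

Emit:
servo_tool:
  rows: [0, 0, 0, 0, -0.002, 0, -1, 0, 0, 0, 0, 0, 0, -1]

```text
time: 14.35
position: [0.5301, 0.046, 0.0565]
tcp_rot: [-0.001, 0.678, 0.735, 0.0]
force: [0.0, 5.9, 2.6]
width: -0.002
grasp_force: 3.2
```

Emit:
servo_tool:
  rows: [0, 0, 0, 0, -0.002, 0, -1, 0, 0, 0, 0, 0, 0, -1]

```text
time: 14.6
position: [0.5301, 0.0458, 0.0566]
tcp_rot: [-0.001, 0.677, 0.736, 0.001]
force: [-0.1, 11.3, 2.7]
width: -0.0
grasp_force: 5.0
```

Emit:
servo_tool:
  rows: [0, 0, 0, 0, -0.002, 0, -1, 0, 0, 0, 0, 0, 0, -1]

```text
time: 14.85
position: [0.5302, 0.0456, 0.0566]
tcp_rot: [-0.002, 0.677, 0.736, 0.002]
force: [0.7, 13.1, 1.7]
width: 0.003
grasp_force: 6.8
```

```bash
python3 - <<'E'
from h import *
for n in("scene","top"): cv2.imwrite(f"pics/{n}5.png",ctrl.read_camera(n)[:,:,::-1])
s=cv2.imread("pics/scene5.png"); t=cv2.imread("pics/top5.png")
cv2.imwrite("pics/c5.png",np.hstack([cv2.resize(s[235:345,300:410],(395,395),interpolation=2),cv2.resize(t[205:285,310:410],(405,395),interpolation=2)]))
E
```

```text
(no output)
```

View pics/c5.png

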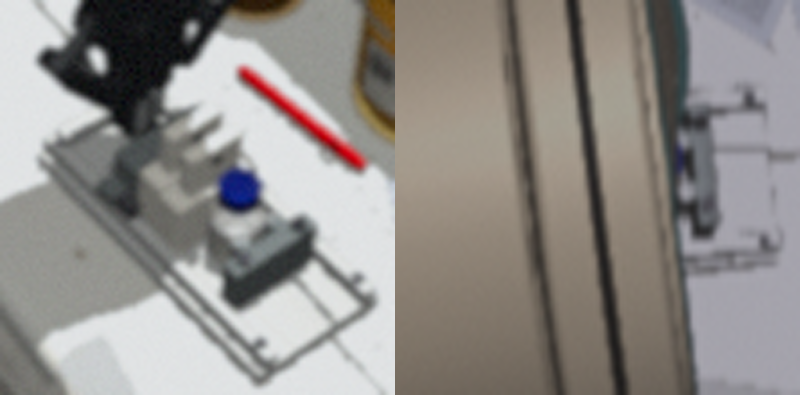

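The scene crop shows both blocks and the vial upright, with the vial at the cradle. Motion stopped hard at y=0.0458, about 30 mm after first contact, which points to the end stop. I'll back off in fine steps to find where contact ends and confirm the travel.

Emit:
servo_tool:
  rows: [0, 0, 0, -0.001, 0.01, 0, -1, 0, 0, 0, -0.001, 0.01, 0, -1, 0, 0, 0, 0, 0.01, 0, -1, 0, 0, 0, 0, 0.003, 0, -1, 0, 0, 0, 0, 0, 0, -1, 0, 0, 0, 0, 0, 0, -1]

```text
time: 15.7
position: [0.5275, 0.0734, 0.0563]
tcp_rot: [-0.0, 0.678, 0.735, -0.001]
force: [-0.8, 1.5, 0.2]
width: -0.002
grasp_force: 0.9
```

Emit:
servo_tool:
  rows: [0, 0, 0, 0, 0.0015, 0, -1, 0, 0, 0, 0, 0, 0, -1]

```text
time: 15.95
position: [0.528, 0.0752, 0.0564]
tcp_rot: [-0.0, 0.678, 0.735, -0.0]
force: [-2.0, 1.1, -0.2]
width: 0.002
grasp_force: 0.7
```

Emit:
servo_tool:
  rows: [0, 0, 0, 0, 0.0015, 0, -1, 0, 0, 0, 0, 0, 0, -1]

```text
time: 16.2
position: [0.5287, 0.0766, 0.0567]
tcp_rot: [0.001, 0.678, 0.735, 0.0]
force: [-0.5, -0.0, -0.3]
width: -0.005
grasp_force: 0.0
```

Emit:
servo_tool:
  rows: [0, 0, 0, 0, 0.0015, 0, -1, 0, 0, 0, 0, 0, 0, -1]

```text
time: 16.45
position: [0.5283, 0.0784, 0.0566]
tcp_rot: [0.0, 0.678, 0.735, 0.0]
force: [-0.4, 0.5, 0.2]
width: 0.001
grasp_force: 0.0
```

Contact ends at y≈0.0758, so the travel was 30.0 mm. That is the end stop, so a third block is needed. I'll go to block2 and take one measurement on the way.

Emit:
servo_tool:
  rows: [0, 0, 0, 0, 0.03, 0.01, -1, 0, 0, 0, 0, 0.01, 0.05, 0.4, 0, 0, 0, 0, 0.03, 0.05, 0.4, 0, 0, 0.05, -0.01, 0.05, 0.02, 0.4, 0, 0, 0.05, -0.01, 0.05, 0, 0.4, 0, 0, 0.05, -0.01, 0.03, 0, 0.4, 0, 0, 0, 0, 0, 0, 0.4, 0, 0, 0, 0, 0, 0, 0.4]

```text
time: 17.45
position: [0.4984, 0.2771, 0.1865]
tcp_rot: [0.0, 0.621, 0.783, -0.0]
force: [0.5, -0.7, -0.2]
width: 0.7
grasp_force: 0.0
```

```bash
python3 - <<'E'
from h import *
o=ctrl.observe(); print(o["position"].round(4),o["width"]); m=ctrl.camera_model("wrist"); im=ctrl.read_camera("wrist")
np.save("w6.npy",m["camera_from_world"]); cv2.imwrite("pics/w6.png",im[:,:,::-1])
c=proj(m,(.53,.339,.06)); print(c, proj(m,(.492,.281,.075)))
x,y=int(np.clip(c[0]-110,0,420)),int(np.clip(c[1]-80,0,330)); print(x,y)
cv2.imwrite("pics/c6.png",cv2.resize(im[y:y+150,x:x+200,::-1],None,fx=4,fy=4,interpolation=2))
E
```

```text
[0.4984 0.2771 0.1865] 0.6995262202355216
[383.54575136 153.18527036] [307.53778946 229.08019315]
273 73
```

View pics/c6.png

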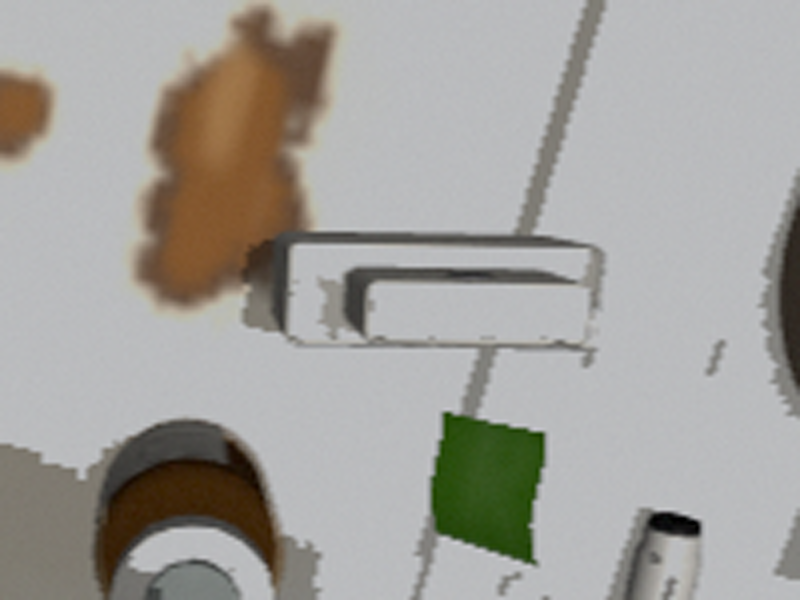

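Block2's tab top has crop corners (366,282), (592,283), (592,344) and (368,341). The amber vial is at the lower left, clear of it.

```bash
python3 - <<'E'
from h import *
m=ctrl.camera_model("wrist"); m["camera_from_world"]=np.load("w6.npy")
for z,c in [(.07,[(366,282),(592,283),(592,344),(368,341)]),(.04,[(289,242),(603,249),(595,346),(290,340)]),(.075,[(192,600)])]:
    P=np.array([onz(m,(273+x/4,73+y/4),z)[:2] for x,y in c]); e=P[min(1,len(P)-1)]-P[0]
    print(P.mean(0).round(4),[round(1e3*np.linalg.norm(P[i]-P[i-1]),1) for i in range(len(P))],np.degrees(np.arctan2(e[1],e[0])))
E
```

```text
[0.5334 0.3422] [np.float64(9.2), np.float64(35.5), np.float64(9.5), np.float64(35.7)] 12.9028007896643
[0.5331 0.3422] [np.float64(17.0), np.float64(55.3), np.float64(16.9), np.float64(54.8)] 11.914421671710361
[0.4997 0.2871] [np.float64(0.0)] 0.0
```

Emit:
servo_tool:
  rows: [0, 0, 0, 0.017, 0.032, 0, 0.4, 0, 0, 0, 0.018, 0.033, 0, 0.4, 0, 0, 0, 0, 0, -0.05, 0.4, 0, 0, 0, 0, 0, -0.02, 0.4, 0, 0, 0, 0, 0, 0, 0.4, 0, 0, 0, 0, 0, 0, 0.4]

```text
time: 18.25
position: [0.5343, 0.3428, 0.1179]
tcp_rot: [0.001, 0.621, 0.783, 0.001]
force: [-0.3, 0.2, -0.6]
width: 0.698
grasp_force: 0.0
```

Emit:
servo_tool:
  rows: [0, 0, 0, -0.001, -0.0005, -0.025, 0.4, 0, 0, 0, 0, 0, -0.02, 0.4, 0, 0, 0, 0, 0, 0, 0.4, 0, 0, 0, 0, 0, 0, -0.5, 0, 0, 0, 0, 0, 0, -0.5, 0, 0, 0, 0, 0, 0, -0.5, 0, 0, 0, 0, 0, 0, -0.5]

```text
time: 19.12
position: [0.533, 0.3432, 0.0726]
tcp_rot: [0.0, 0.621, 0.784, 0.001]
force: [1.8, 0.0, 5.5]
width: 0.409
grasp_force: 30.6
```

Emit:
servo_tool:
  rows: [0, 0, 0, 0, 0, 0.05, -0.5, 0, 0, 0, 0, 0, 0.06, -0.5, 0, 0, -0.025, 0, -0.055, 0, -0.5, 0, 0, -0.025, 0, -0.055, 0, -0.5, 0, 0, -0.025, 0, -0.055, 0, -0.5, 0, 0, -0.025, 0, -0.055, 0, -0.5, 0, 0, -0.025, 0, -0.055, 0, -0.5, 0, 0, -0.025, 0, -0.042, 0, -0.5]

```text
time: 20.12
position: [0.5314, 0.0232, 0.1814]
tcp_rot: [-0.0, 0.679, 0.734, -0.0]
force: [0.5, -0.3, -0.6]
width: 0.41
grasp_force: 30.6
```

Emit:
servo_tool:
  rows: [0, 0, 0, 0, 0, 0, -0.5, 0, 0, 0, 0, 0, 0, -0.5]

```text
time: 20.38
position: [0.5318, 0.0266, 0.1813]
tcp_rot: [-0.001, 0.678, 0.735, 0.0]
force: [0.6, 0.8, -1.2]
width: 0.414
grasp_force: 30.6
```

Emit:
servo_tool:
  rows: [0, 0, 0, 0, -0.0015, -0.04, -0.5, 0, 0, 0, 0, 0, -0.02, -0.5, 0, 0, 0, 0, 0, -0.01, -0.5, 0, 0, 0, 0, 0, 0, -0.5]

```text
time: 20.88
position: [0.5319, 0.0254, 0.1111]
tcp_rot: [-0.001, 0.677, 0.736, -0.0]
force: [-1.1, 0.1, -1.1]
width: 0.409
grasp_force: 30.6
```

Emit:
servo_tool:
  rows: [0, 0, 0, 0, 0, -0.01, -0.5, 0, 0, 0, 0, 0, -0.01, -0.5, 0, 0, 0, 0, 0, -0.006, -0.5, 0, 0, 0, 0, 0, 0, -0.5]

```text
time: 21.38
position: [0.5318, 0.0243, 0.085]
tcp_rot: [-0.0, 0.678, 0.735, -0.0]
force: [0.6, 1.1, -0.6]
width: 0.414
grasp_force: 30.6
```

Clear so far. I'll set it down, release, lift, and go round behind the jaw.

Emit:
servo_tool:
  rows: [0, 0, 0, 0, 0, -0.002, -0.5, 0, 0, 0, 0, 0, 0, -0.5, 0, 0, 0, 0, 0, 0, 0.3, 0, 0, 0, 0, 0, 0, 0.5, 0, 0, 0, 0, 0, 0, 0.5, 0, 0, 0, 0, 0, 0.04, 0.6, 0, 0, 0, 0, 0, 0.05, 0, 0, 0, 0, 0, 0.04, 0, -1]

```text
time: 22.38
position: [0.5351, 0.0611, 0.1775]
tcp_rot: [0.003, 0.68, 0.733, 0.002]
force: [0.2, 0.5, -0.4]
width: 0.383
grasp_force: 0.0
```

Emit:
servo_tool:
  rows: [0, 0, 0, -0.005, 0.043, 0, -1, 0, 0, 0, 0, 0, 0, -1, 0, 0, 0, 0, 0, 0, -1, 0, 0, 0, 0, 0, 0, -1]

```text
time: 22.88
position: [0.5273, 0.1058, 0.1736]
tcp_rot: [0.0, 0.679, 0.734, -0.0]
force: [-0.9, 0.9, -0.0]
width: 0.0
grasp_force: 0.0
```

Emit:
servo_tool:
  rows: [0, 0, 0, -0.002, 0, -0.05, -1, 0, 0, 0, 0, 0, -0.05, -1, 0, 0, 0, 0, 0, -0.016, -1, 0, 0, 0, 0, 0, 0, -1]

```text
time: 23.38
position: [0.5251, 0.1063, 0.0572]
tcp_rot: [-0.0, 0.678, 0.735, -0.001]
force: [0.0, -0.0, 0.7]
width: 0.004
grasp_force: 0.0
```

Emit:
servo_tool:
  rows: [0, 0, 0, 0.001, -0.01, 0, -1, 0, 0, 0, 0.001, -0.01, 0, -1, 0, 0, 0, 0.001, -0.01, 0, -1, 0, 0, 0, 0, 0, 0, -1]

```text
time: 23.88
position: [0.5287, 0.0762, 0.0582]
tcp_rot: [0.0, 0.679, 0.734, 0.0]
force: [0.6, 0.5, -0.3]
width: 0.001
grasp_force: 0.0
```

Emit:
servo_tool:
  rows: [0, 0, 0, 0, -0.003, 0, -1, 0, 0, 0, 0, -0.003, 0, -1, 0, 0, 0, 0, 0, 0, -1]

```text
time: 24.25
position: [0.5284, 0.0716, 0.0576]
tcp_rot: [0.0, 0.678, 0.735, 0.0]
force: [1.8, 2.1, 0.7]
width: 0.004
grasp_force: 0.7
```

Emit:
servo_tool:
  rows: [0, 0, 0, 0, -0.003, 0, -1, 0, 0, 0, 0, 0, 0, -1]

```text
time: 24.5
position: [0.5284, 0.0683, 0.0575]
tcp_rot: [0.0, 0.678, 0.735, 0.0]
force: [0.8, 1.1, 0.8]
width: 0.002
grasp_force: 0.8
```

Emit:
servo_tool:
  rows: [0, 0, 0, 0, -0.002, 0, -1, 0, 0, 0, 0, -0.002, 0, -1, 0, 0, 0, 0, 0, 0, -1]

```text
time: 24.88
position: [0.5282, 0.0642, 0.0575]
tcp_rot: [0.0, 0.678, 0.735, 0.0]
force: [0.9, 2.7, -0.2]
width: -0.002
grasp_force: 1.1
```

Emit:
servo_tool:
  rows: [0, 0, 0, 0, -0.002, 0, -1, 0, 0, 0, 0, -0.002, 0, -1, 0, 0, 0, 0, 0, 0, -1]

```text
time: 25.25
position: [0.5281, 0.0637, 0.0576]
tcp_rot: [-0.001, 0.677, 0.736, 0.001]
force: [2.4, 9.3, -0.8]
width: 0.0
grasp_force: 4.6
```

Emit:
servo_tool:
  rows: [0, 0, 0, 0, -0.002, 0, -1, 0, 0, 0, 0, 0, 0, -1]

```text
time: 25.5
position: [0.5281, 0.0635, 0.0576]
tcp_rot: [-0.002, 0.676, 0.737, 0.002]
force: [2.0, 12.5, 0.4]
width: 0.003
grasp_force: 6.3
```

Emit:
servo_tool:
  rows: [0, 0, 0, 0, -0.002, 0, -1, 0, 0, 0, 0, 0, 0, -1]

```text
time: 25.75
position: [0.5281, 0.0633, 0.0576]
tcp_rot: [-0.003, 0.676, 0.737, 0.003]
force: [1.4, 17.2, 0.7]
width: 0.003
grasp_force: 8.1
```

The jaw now bites at y=0.0637, about 12 mm of travel, under a 17 N push. I'll check numerically that the vial is seated by the shift of the blue cap, and check that nothing else moved.

```bash
python3 - <<'E'
from h import *
s=ctrl.camera_model("scene"); t=ctrl.camera_model("top"); print(ctrl.observe()["force"].round(1))
u=np.array([np.cos(np.radians(-85.5)),np.sin(np.radians(-85.5))]); v=np.array([-u[1],u[0]]); O=np.array([.53538,-.02597])
now=ctrl.read_camera("scene")[:,:,::-1].copy(); cv2.imwrite("pics/scene7.png",now)
tn=ctrl.read_camera("top")[:,:,::-1].copy(); cv2.imwrite("pics/top7.png",tn)
for n,im in [("0",cv2.imread("pics/scene0.png")),("5",cv2.imread("pics/scene5.png")),("7",now)]:
    r=im[270:300,350:385].astype(int); B,G,R=r[...,0],r[...,1],r[...,2]; w=np.clip(B-np.maximum(G,R)-25,0,60)
    ys,xs=np.mgrid[270:300,350:385]; c=(xs*w).sum()/w.sum(),(ys*w).sum()/w.sum(); p=onz(s,c,.064)[:2]
    print("cap",n,np.round(c,2),(w>10).sum(),"clamp mm",((p-O)@u*1e3).round(1),((p-O)@v*1e3).round(1))
a=cv2.imread("pics/scene0.png"); 
for nm,(x0,x1,y0,y1) in dict(amber=(253,275,183,215),saline=(390,440,345,415)).items(): print(nm,np.abs(a[y0:y1,x0:x1].astype(int)-now[y0:y1,x0:x1]).mean().round(1))
E
```

```text
[ 1.4 17.2  0.7]
cap 0 [364.7  285.59] 93 clamp mm 7.8 -1.0
cap 5 [366.14 287.03] 98 clamp mm 12.2 -1.2
cap 7 [366.19 287.03] 99 clamp mm 12.2 -1.1
amber 37.2
saline 9.1
```

```bash
python3 - <<'E'
import cv2,numpy as np
for n,(x0,x1,y0,y1) in dict(top=(212,246,240,272),scene=(245,285,175,225)).items():
    a=cv2.imread(f"pics/{n}0.png").astype(int); b=cv2.imread(f"pics/{n}7.png").astype(int)
    d=np.abs(a-b).mean(2)[y0:y1,x0:x1]; print(n,d.mean().round(1),"\n",cv2.resize(d.astype(np.float32),(10,8),interpolation=cv2.INTER_AREA).round().astype(int))
    print(b[y0:y1:6,x0:x1:6].mean(2).round().astype(int))
E
```

```text
top 43.1 
 [[ 40  39 106  60  20  19  19  18  17  16]
 [ 55  31 101  68  15  15  16  16  15  15]
 [ 71  26  91  60  23  15  36  15  15  15]
 [ 76  25  81  57  34  22  74  55  17  16]
 [ 46  19  62  61  21  40  94  94  34  20]
 [ 51  16  56  65  63  96  92  78  30  22]
 [ 47  19  44 106  61  53  57  37  20  25]
 [ 21  26  34  98  85  26  21  24  28  29]]
[[139  88 124 141 143 144]
 [142 103 106 145 147 147]
 [145 122  93 145 147 145]
 [143 139  62 142 143 142]
 [140 144  50 138 139 138]
 [137 135  49 134 134 133]]
scene 33.2 
 [[  9   9  17  49  98 130  81  26  11  11]
 [ 12  13  20  98  87  75  99  93  13  10]
 [ 13  20  66  26  16  31  94  96  14  10]
 [  9  15  75  23   8  16  54  24   8   6]
 [  9   9  22   7   5   5   8  11  11   9]
 [ 13  13  13   8   7  15  35  26  11  11]
 [ 12  12  14   8  43  73  76 106  18  11]
 [ 12  12  14  12  39  64 102  85  79  32]]
[[116 113 178 224 224 226 218]
 [115 152 222 197 225 226 226]
 [219 220 222 222 217 225 219]
 [116 218 199 146 206 225  68]
 [136 118 109  67 119 207  71]
 [147 120  79  57  46 227 216]
 [223 224 110 108  60 226 225]
 [223 223 121 110  76 226 226]
 [223 225 222 187 222 225 229]]
```

The middle rows over the amber vial's body are unchanged. The differences above and below it are the removed blocks and shadows, so it has not moved. The vial is seated and the jaw is holding at 17 N, so I'm handing in.

```bash
python3 -c "
from bench import ctrl
o=ctrl.observe(); print(o['time'],o['force'].round(1)); print(ctrl.close_job())"
```

```text
25.85 [ 2.2 17.   1.2]
the job is handed in; nothing more can be done
None
```

The vial is clamped with three blocks and I handed the job in at 25.9 s: the jaw bites at about 12 mm of travel (two blocks let it reach 30 mm) and is held at about 17 N. The cap's shift shows the vial pushed home, and the amber vial and flask look unmoved, but I did not view the final stack by eye.

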